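Stopper the sample jars

ROBOT

A 7-joint arm with a two-finger parallel gripper is mounted at the origin on a cart in front of the work surface, level with it; the furniture and walls round the work are solid. World frame = base frame: x ahead of the robot, y to its left, z up, the work surface at z = 0. Lengths are in mm, angles in rad, forces in N, time in s.
With the tool pointing down it reaches from about 350 to 900 mm from the base axis. Payload 8.1 kg.
Tool frame: the origin (TCP) lies midway between the tips of the shut fingers; the grasp point (between the pads) lies 19 mm behind it; y points along the fingers, z is the direction in which the jaws open and shut, and the axes are right-handed (so a half turn about y gives the same grasp; the last joint's range is limited). The gripper opens to 92 mm and grips with 3 to 60 N. Pads are 19 mm wide; open, the fingers measure 130 mm over their backs; the gripper's body (75 mm by 190 mm) begins 47 mm behind the grasp point.
Start: joints at [1.156, 0.434, 0.025, 1.573, -0.012, 1.134, -0.075], TCP at [191.709, -594.886, 226.742] pointing down, gripper open.
Joint ranges: [-2.62, 2.62], [-0.44, 2.09], [-1.27, 1.32], [0.08, 2.57], [-1.32, 4.46], [0.12, 2], [-2.74, 2.74]. Speed limits (rad/s): [2.22, 2.22, 3.01, 3.01, 3.14, 3.14, 3.14].

INTERFACE

Orientations are given as [roll, pitch, yaw] about the fixed x, y, z axes, in that order (R = Rz(yaw) Ry(pitch) Rx(roll)).
In Python, from bench import r gives the robot as it stands.
- The arm moves only by the tool jog_arm, never from a script. Its argument "targets" is a list of rows, each an object of numbers: "tx", "ty", "tz": the shift along the tool's x, y, z in cm; "yaw": the turn about the tool's y in degrees; "gripper": the opening, from -1 (shut) to 1 (fully open). In form: [{"tx": .., "ty": .., "tz": .., "yaw": .., "gripper": ..}, ...]. A call has 1 to 10 rows; each row shifts and turns the commanded pose from where the row before left it, along the tool's axes as they then stand; what a row does not reach is not made up. A row lasts 1/12 s, in which the tool goes at most 41.7 mm and 7.16 degrees, less where a joint would pass 70% of its speed; a pose out of reach is approached as far as the arm can. A call with a gripper value outside its range is refused whole. The fingers move at their own pace and stop on an object; the grip force is fixed at half the most. Time passes only in rows, so rows that do not move let the fingers close. It gives the time, the measured TCP pose, the force and the opening at its end, in the units of the state.
- r.state(): the state, without advancing time (a new reading comes with each control period).
- r.snapshot(name): name is "scene" or "top"; returns a dict with "img" (384x512x3 uint8, red, green, blue), "mtx" (3x3 intrinsics, pixels), "xyz" and "attitude" of the camera in the world. Camera axes: x right, y down, z forward; pixel columns grow to the right and rows downward; lengths in mm; the calibration is good to about 2 mm. A picture is of the moment at which its call begins. There is no depth.
- r.sign_off(): hands the job in, once; it reports no verdict.
The state is a dict: "t": time; "qpos": joint angles; "joint_vel": joint speeds; "effort": joint torques, N m; "eef_pos": TCP position; "tcp_rot": TCP orientation; "contact_force": force on the tool from outside, world axes, zero at the start; "moment": the same for the moment, N m; "gripper_width": finger opening in mm.
Only numpy, scipy, OpenCV 4.12 (cv2) and the standard library are available. Lean on these libraries where they do the work, as an engineer would, in place of code of your own. Each camera call takes 0.05 s, during which the arm holds its last target. There are 200 camera calls.

TASK

Close the four open white stoneware jars with the four flat brown wooden-capped stoppers, each jar with the stopper of its own size (smallest stopper on the smallest jar, and so on up to the largest): plug in the mouth, cap resting level on the rim. Leave the jars upright where they stand, and leave the black neck cap and the small bottle cork that stands plug up alone.

Things in the scene. Friction and masses are not known exactly. Their poses are not given: they have to be found in the camera images.
- stopper_size1: smallest of four turned stoppers: a round flat wooden cap (dark brown sides, reddish-brown top) 36 mm in diameter and 18 mm high over a cork plug 18 mm in diameter and 16 mm long; stands cap up. Origin: centre of the plug's underside, z up; cap from z = 16 to 34 mm, no knob (grasp across the cap). Lower 4 mm of the plug taper in by 2.5 mm a side. Loose, about 38 g.
- stopper_size2: second smallest of four turned stoppers: a round flat wooden cap (dark brown sides, reddish-brown top) 45 mm in diameter and 18 mm high over a cork plug 27 mm in diameter and 16 mm long; stands cap up. Origin: centre of the plug's underside, z up; cap from z = 16 to 34 mm, no knob (grasp across the cap). Lower 4 mm of the plug taper in by 2.5 mm a side. Loose, about 47 g.
- stopper_size3: second largest of four turned stoppers: a round flat wooden cap (dark brown sides, reddish-brown top) 54 mm in diameter and 18 mm high over a cork plug 36 mm in diameter and 16 mm long; stands cap up. Origin: centre of the plug's underside, z up; cap from z = 16 to 34 mm, no knob (grasp across the cap). Lower 4 mm of the plug taper in by 2.5 mm a side. Loose, about 56 g.
- stopper_size4: largest of four turned stoppers: a round flat wooden cap (dark brown sides, reddish-brown top) 63 mm in diameter and 18 mm high over a cork plug 45 mm in diameter and 16 mm long; stands cap up. Origin: centre of the plug's underside, z up; cap from z = 16 to 34 mm, no knob (grasp across the cap). Lower 4 mm of the plug taper in by 2.5 mm a side. Loose, about 65 g.
- jar_size1: smallest of four open round white stoneware jars: 48 mm high, mouth 26 mm inside and 35 mm outside diameter, body 41 mm in diameter, inner floor 6 mm up. Origin: centre of its underside, z up, so the rim is at z = 48 mm. It fits the stopper with the 36 mm cap, whose plug goes in with 4 mm to spare all round and whose cap rests on the rim. Loose, about 422 g.
- jar_size2: second smallest of four open round white stoneware jars: 52 mm high, mouth 35 mm inside and 44 mm outside diameter, body 50 mm in diameter, inner floor 6 mm up. Origin: centre of its underside, z up, so the rim is at z = 52 mm. It fits the stopper with the 45 mm cap, whose plug goes in with 4 mm to spare all round and whose cap rests on the rim. Loose, about 458 g.
- jar_size3: second largest of four open round white stoneware jars: 56 mm high, mouth 44 mm inside and 53 mm outside diameter, body 59 mm in diameter, inner floor 6 mm up. Origin: centre of its underside, z up, so the rim is at z = 56 mm. It fits the stopper with the 54 mm cap, whose plug goes in with 4 mm to spare all round and whose cap rests on the rim. Loose, about 494 g.
- jar_size4: largest of four open round white stoneware jars: 60 mm high, mouth 53 mm inside and 62 mm outside diameter, body 68 mm in diameter, inner floor 6 mm up. Origin: centre of its underside, z up, so the rim is at z = 60 mm. It fits the stopper with the 63 mm cap, whose plug goes in with 4 mm to spare all round and whose cap rests on the rim. Loose, about 530 g.
- neck_cap: black shrink cap for a bottle neck, a closed upright cylinder 34 mm in diameter and 36 mm high; origin at the centre of its underside. Loose, not part of the job.
- bottle_cork: pale bottle cork standing upside down: a light wooden cap 36 mm in diameter and 19 mm high below, with a cork plug of 20 mm diameter pointing up to 39 mm; origin at the centre of its underside. Loose, not part of the job.

How it is judged:
By the outcome, as a careful person would: the job done as asked, in the order asked, and still so for the second after the job is handed in, with the robot touching nothing.
It also fails if it takes over 96 s, if anything falls off the work surface, if the arm or the gripper's body presses on something with over 40 N, if the wrist force passes 120 N, or if a joint passes its speed limit or range.

## Working session

There is one attempt and no reset: what is moved stays moved. The work goes in short steps, Python scripts to look and compute and a tool call to move; the robot and the scene stay as the last step left them, time stands still between calls to the robot, and variables do not carry over. Pictures are saved under pics/ and viewed, about 12 in all and at most 16, crops included, and the job is handed in when it is done.

Besides the shell and the picture viewer there is one more tool, called after "Call:" as name(argument=value, ...) on one line, values as JSON. jog_arm: Moves the arm, as the interface text tells. Its arguments: {"type":"object","properties":{"targets":{"type":"array"}},"required":["targets"]}

```bash
mkdir -p pics; ls
python3 - <<'E'
from bench import r
import cv2
for n in ("scene","top"):
    s=r.snapshot(n); cv2.imwrite(f"pics/{n}0.png",s["img"][:,:,::-1]); print(n,s["mtx"],s["xyz"],s["attitude"])
print(r.state())
E
```

```text
pics
scene [[453.76516194   0.         256.55145175]
 [  0.         453.76516194 184.8798497 ]
 [  0.           0.           1.        ]] [ 126.35300628 -461.59406416  639.26272677] [-2.34939373 -0.01446461 -0.73918438]
top [[419.34805728   0.         248.04955799]
 [  0.         419.34805728 192.43661965]
 [  0.           0.           1.        ]] [ 402.06942352  -48.65554108 1064.39675669] [-3.04472141  0.00387578 -1.57131019]
{'t': 0.1, 'qpos': array([ 1.15640381,  0.4351225 ,  0.02500531,  1.57400215, -0.01158101,
        1.13400406, -0.07510847]), 'joint_vel': array([ 1.62766142e-03, -3.19038809e-03, -1.17338946e-04, -2.35861778e-03,
       -3.53979170e-05, -1.45769321e-03, -8.07822660e-04]), 'effort': array([ 4.98145499e-03, -6.69121671e+01,  9.88948233e-01, -3.15143180e+01,
       -6.04247488e-02,  3.75637191e-02,  2.93638675e-05]), 'eef_pos': array([ 191.51409509, -594.45497805,  226.04449832]), 'tcp_rot': array([-1.57217899e+00, -1.56729767e-04, -2.82989860e+00]), 'contact_force': array([-0.0043837 ,  0.34606056,  0.76272881]), 'moment': array([-0.0005172 ,  0.01152145,  0.00869302]), 'gripper_width': 91.73723636116902}
```

View pics/top0.png

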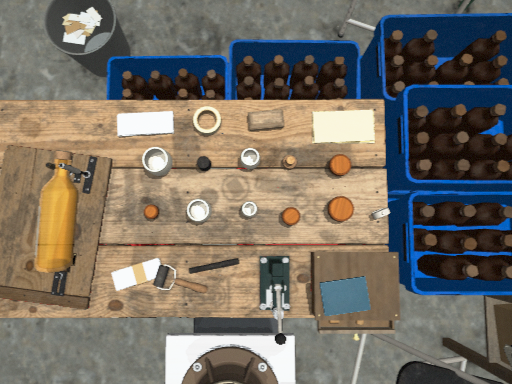

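View pics/scene0.png

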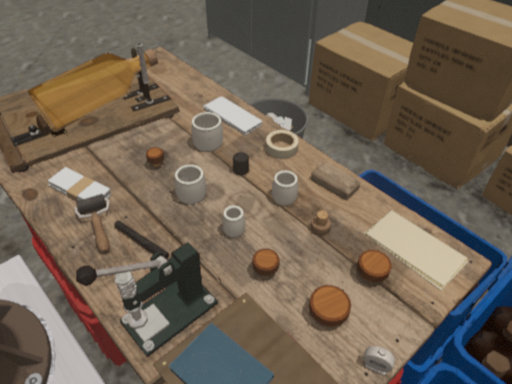

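```bash
cat > h.py <<'E'
import numpy as np, cv2
from scipy.spatial.transform import Rotation as R
def ray(s,uv,z):
    d=R.from_euler('xyz',s["attitude"]).as_matrix()@np.linalg.solve(s["mtx"],[uv[0],uv[1],1.])
    return s["xyz"]+d*(z-s["xyz"][2])/d[2]
def proj(s,p):
    c=R.from_euler('xyz',s["attitude"]).as_matrix().T@(np.asarray(p,float)-s["xyz"]); q=s["mtx"]@c; return q[:2]/q[2]
E
python3 - <<'E'
from bench import r
from h import *
s=r.snapshot("top"); im=s["img"]
c=cv2.resize(im[140:230,135:360],None,fx=3.5,fy=3.5,interpolation=cv2.INTER_CUBIC); cv2.imwrite("pics/topcrop.png",c[:,:,::-1])
for n,u in dict(s1=(151,212),s2=(290,216),s3=(340,165),s4=(341,209)).items():
    hsv=cv2.cvtColor(im,cv2.COLOR_RGB2HSV)
    m=((hsv[...,0]<13)&(hsv[...,1]>120)&(hsv[...,2]>105)).astype(np.uint8)
    k,l,st,ce=cv2.connectedComponentsWithStats(m); i=l[u[1],u[0]]
    p=ray(s,ce[i],34); sc=p[2]*0+(s["xyz"][2]-34)/419.35
    print(n,ce[i],st[i],p[:2].round(1),"diam",2*np.sqrt(st[i][4]/np.pi)*sc)
g=cv2.cvtColor(im,cv2.COLOR_RGB2HSV)
for (x,y) in ((156,162),(198,211),(249,158),(249,209)):
    print('V',g[y,x-16:x+17,2].tolist()); print('S',g[y,x-16:x+17,1].tolist()); print('Vv',g[y-16:y+17,x,2].tolist())
E
```

```text
s1 [255.48093541 191.44251564] [     0      0    512    384 196149] [504.7 -63.1] diam 1227.9365999475938
s2 [255.48093541 191.44251564] [     0      0    512    384 196149] [504.7 -63.1] diam 1227.9365999475938
s3 [255.48093541 191.44251564] [     0      0    512    384 196149] [504.7 -63.1] diam 1227.9365999475938
s4 [255.48093541 191.44251564] [     0      0    512    384 196149] [504.7 -63.1] diam 1227.9365999475938
V [154, 150, 203, 244, 224, 119, 123, 136, 197, 242, 248, 248, 248, 251, 251, 252, 252, 251, 251, 251, 251, 252, 251, 251, 243, 241, 238, 170, 150, 143, 133, 129, 141]
S [94, 100, 45, 8, 3, 28, 23, 32, 28, 17, 14, 14, 4, 1, 1, 2, 2, 1, 1, 2, 1, 2, 1, 1, 2, 6, 4, 26, 27, 27, 27, 28, 69]
Vv [186, 251, 237, 105, 109, 109, 131, 156, 155, 162, 236, 249, 251, 251, 252, 252, 252, 251, 251, 252, 251, 251, 251, 252, 251, 231, 123, 117, 111, 104, 96, 94, 100]
V [164, 171, 165, 131, 141, 231, 235, 142, 173, 232, 246, 250, 250, 253, 253, 253, 253, 253, 253, 253, 253, 253, 242, 204, 209, 242, 232, 142, 143, 139, 148, 145, 160]
S [68, 67, 73, 76, 47, 6, 4, 23, 29, 21, 15, 12, 2, 3,
[... 458 characters left out ...]
2, 2, 2, 2, 22, 22, 27, 29, 26, 27, 3, 2, 32, 68, 99, 102, 92, 99, 99]
Vv [179, 173, 192, 193, 183, 177, 251, 243, 104, 109, 135, 161, 163, 213, 242, 252, 252, 252, 252, 252, 251, 247, 251, 176, 123, 116, 111, 100, 102, 116, 191, 205, 212]
V [145, 143, 139, 142, 140, 138, 118, 80, 98, 221, 250, 245, 247, 250, 251, 252, 253, 239, 188, 189, 190, 228, 249, 230, 144, 140, 146, 161, 164, 167, 174, 175, 170]
S [72, 75, 68, 66, 71, 68, 76, 64, 36, 6, 3, 11, 11, 9, 2, 2, 3, 3, 27, 23, 25, 11, 4, 8, 44, 75, 70, 70, 70, 70, 70, 73, 71]
Vv [212, 204, 195, 205, 227, 215, 206, 188, 173, 250, 158, 164, 168, 191, 218, 243, 253, 252, 252, 252, 251, 251, 239, 122, 114, 103, 151, 134, 139, 156, 160, 150, 147]
```

View pics/topcrop.png

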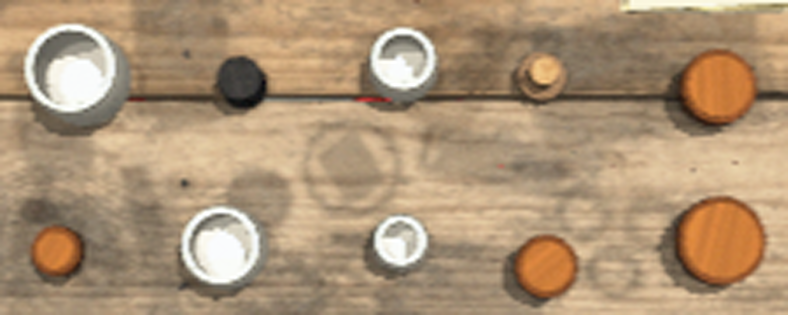

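```bash
cat > m.py <<'E'
from bench import r
from h import *
def up(im,f=4): return cv2.resize(im,None,fx=f,fy=f,interpolation=cv2.INTER_CUBIC)
def blob(s,u,kind,rad,z):
    f=4; im=s["img"]; x0,y0=int(u[0])-rad,int(u[1])-rad
    c=up(im[y0:y0+2*rad,x0:x0+2*rad]); h=cv2.cvtColor(c,cv2.COLOR_RGB2HSV).astype(int)
    m=((h[...,0]<18)&(h[...,1]>150)&(h[...,2]>120)) if kind=='s' else ((h[...,1]<20)&(h[...,2]>195))
    m=m.astype(np.uint8)
    cs,_=cv2.findContours(m,cv2.RETR_EXTERNAL,cv2.CHAIN_APPROX_NONE)
    k=max(cs,key=cv2.contourArea) if kind=='s' else np.vstack([q for q in cs if len(q)>12])
    e=cv2.fitEllipse(cv2.convexHull(k)) if 1 else 0
    uv=np.array([(e[0][0]+.5)/f-.5+x0,(e[0][1]+.5)/f-.5+y0])
    p=ray(s,uv,z); R0=R.from_euler('xyz',s["attitude"]).as_matrix()
    depth=R0[:,2]@(p-s["xyz"]); return uv,p,np.array(e[1])/f*depth/s["mtx"][0,0]
G=dict(s1=((151,212),'s',12,34),s2=((290,216),'s',14,34),s3=((340,165),'s',16,34),s4=((341,209),'s',18,34),
 j1=((249,209),'j',11,48),j2=((249,158),'j',13,52),j3=((198,211),'j',15,56),j4=((156,161),'j',17,60))
E
python3 - <<'E'
from m import *
s=r.snapshot("top"); c=r.snapshot("scene")
for n,(u,k,rad,z) in G.items():
    uv,p,d=blob(s,u,k,rad,z)
    q=proj(c,p); 
    try:
        uv2,p2,d2=blob(c,q.round(),k,int(rad*1.6),z); 
    except Exception as e: uv2,p2,d2=q*0,p*0,p
    print(n,uv.round(1),p[:2].round(1),'d',d.round(1),'| scene',q.round(1),p2[:2].round(1),d2.round(1))
E
```

```text
s1 [150.5 211. ] [456.5 195.4] d [32.3 33.1] | scene [155.  151.4] [453.4 194.8] [17.9 29.4]
s2 [290.8 215.6] [ 444.9 -149.6] d [41.2 42.3] | scene [266.6 257.3] [ 442.1 -150.2] [30.5 37.3]
s3 [340.2 164.2] [ 572.5 -273.7] d [50.4 51.8] | scene [375.7 261.1] [ 569.7 -275. ] [38.  50.8]
s4 [340.8 208.3] [ 462.8 -272.6] d [59.  60.5] | scene [330.9 300.3] [ 459.3 -274. ] [48.4 57.9]
j1 [249.  208.2] [462.4 -47.1] d [34.1 35.7] | scene [234.  211.4] [ 0. -0.] [462.4 -47.1  48. ]
j2 [249.7 156.3] [589.2 -48.9] d [41.8 44.3] | scene [286.1 177.2] [ 0. -0.] [589.2 -48.9  52. ]
j3 [197.6 209.6] [458.7  76.7] d [52.1 53.5] | scene [189.7 172.8] [0. 0.] [458.7  76.7  56. ]
j4 [154.6 159. ] [581.5 181.9] d [59.6 62.4] | scene [206.8 119.8] [637.6 176.5] [ 37.9 133.4]
```

Call:
jog_arm(targets=[{"yaw": 6,"gripper": 1},{"yaw": 6,"gripper": 1},{"yaw": 5.9,"gripper": 1},{"tx": -2.2,"tz": -2.7,"gripper": 1},{"tx": -2.2,"tz": -2.7,"gripper": 1},{"tx": -2.2,"tz": -2.7,"gripper": 1},{"gripper": 1}])

```text
validation failed for argument at $.ta...
```

Call:
jog_arm(targets=[{"tx": 0,"ty": 0,"tz": 0,"yaw": 6,"gripper": 1},{"tx": 0,"ty": 0,"tz": 0,"yaw": 6,"gripper": 1},{"tx": 0,"ty": 0,"tz": 0,"yaw": 5.9,"gripper": 1},{"tx": -2.2,"ty": 0,"tz": -2.7,"yaw": 0,"gripper": 1},{"tx": -2.2,"ty": 0,"tz": -2.7,"yaw": 0,"gripper": 1},{"tx": -2.2,"ty": 0,"tz": -2.7,"yaw": 0,"gripper": 1},{"tx": 0,"ty": 0,"tz": 0,"yaw": 0,"gripper": 1}])

```text
t: 0.83
eef_pos: [263.9, -508.1, 226.7]
tcp_rot: [-1.574, 0.003, -3.134]
contact_force: [0.6, 0.5, -0.8]
gripper_width: 91.9
```

Call:
jog_arm(targets=[{"tx": -2.5,"ty": 0,"tz": -2.9,"yaw": 0,"gripper": 1},{"tx": -2.5,"ty": 0,"tz": -2.9,"yaw": 0,"gripper": 1},{"tx": -2.5,"ty": 0,"tz": -2.9,"yaw": 0,"gripper": 1},{"tx": -2.5,"ty": 0,"tz": -2.9,"yaw": 0,"gripper": 1},{"tx": -2.5,"ty": 0,"tz": -2.9,"yaw": 0,"gripper": 1},{"tx": -2.5,"ty": 0,"tz": -2.9,"yaw": 0,"gripper": 1},{"tx": -2.5,"ty": 0,"tz": -2.9,"yaw": 0,"gripper": 1},{"tx": -2.4,"ty": 0,"tz": -3.2,"yaw": 0,"gripper": 1},{"tx": 0,"ty": 0,"tz": 0,"yaw": 0,"gripper": 1},{"tx": 0,"ty": 0,"tz": 0,"yaw": 0,"gripper": 1}])

```text
t: 1.67
eef_pos: [458.6, -276.6, 226.7]
tcp_rot: [-1.572, 0.0, -3.137]
contact_force: [0.3, -0.8, -0.4]
gripper_width: 92.0
```

Call:
jog_arm(targets=[{"tx": -0.4,"ty": 3,"tz": -0.4,"yaw": 0.25,"gripper": 1},{"tx": 0,"ty": 4,"tz": 0,"yaw": 0,"gripper": 1},{"tx": 0,"ty": 4,"tz": 0,"yaw": 0,"gripper": 1},{"tx": 0,"ty": 4,"tz": 0,"yaw": 0,"gripper": 1},{"tx": 0,"ty": 3,"tz": 0,"yaw": 0,"gripper": 1},{"tx": 0,"ty": 2,"tz": 0,"yaw": 0,"gripper": 1},{"tx": 0,"ty": 0,"tz": 0,"yaw": 0,"gripper": 1},{"tx": 0,"ty": 0,"tz": 0,"yaw": 0,"gripper": 1}])

```text
t: 2.33
eef_pos: [459.7, -276.0, 26.3]
tcp_rot: [-1.571, -0.002, 3.135]
contact_force: [1.6, -0.4, 0.1]
gripper_width: 91.9
```

Run:
```python
from m import *
a=r.snapshot("scene")["img"][190:384,200:480]; b=r.snapshot("top")["img"][140:260,280:400]
a=cv2.resize(a,None,fx=1.7,fy=1.7); b=cv2.resize(b,(330,330))
o=np.zeros((330,810,3),np.uint8); o[:a.shape[0],:a.shape[1]]=a[:330]; o[:,480:]=b
cv2.imwrite("pics/g4.png",o[:,:800,::-1]); print(r.state()["eef_pos"],r.state()["tcp_rot"],r.state()["qpos"].round(2))
```

```text
[ 461.53921773 -276.32134853   28.15518149] [-1.56952008e+00  1.70479684e-03  3.13551267e+00] [ 0.49  0.55 -0.07  1.98  0.06  0.61 -1.19]
```

View pics/g4.png

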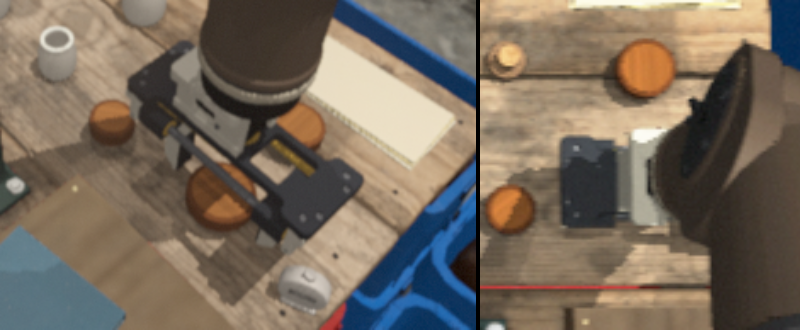

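```bash
cat >> m.py <<'E'
def avg(n=5):
    P=[]
    for i in range(n): r.snapshot("top"); s=r.state(); P.append(np.r_[s["eef_pos"],np.unwrap([np.pi,s["tcp_rot"][2]])[1]])
    P=np.array(P); print("avg",P.mean(0).round(3),"sd",P.std(0).round(2),"t",s["t"],"w",s["gripper_width"],"F",s["contact_force"].round(1)); return P.mean(0)
E
python3 -c "
from m import *
avg()"
```

```text
avg [ 461.822 -275.858   28.289    3.136] sd [0.14 0.26 0.22 0.  ] t 2.6833 w 91.65633043433877 F [-0.4 -0.2 -0.8]
```

Call:
jog_arm(targets=[{"tx": -0.1,"ty": 0.7,"tz": -0.3,"yaw": 0,"gripper": 1},{"tx": 0,"ty": 0.6,"tz": 0,"yaw": 0,"gripper": 1},{"tx": 0,"ty": 0,"tz": 0,"yaw": 0,"gripper": 1},{"tx": 0,"ty": 0,"tz": 0,"yaw": 0,"gripper": -1},{"tx": 0,"ty": 0,"tz": 0,"yaw": 0,"gripper": -1},{"tx": 0,"ty": 0,"tz": 0,"yaw": 0,"gripper": -1},{"tx": 0,"ty": 0,"tz": 0,"yaw": 0,"gripper": -1},{"tx": 0,"ty": 0,"tz": 0,"yaw": 0,"gripper": -1},{"tx": 0,"ty": 0,"tz": 0,"yaw": 0,"gripper": -1}])

```text
t: 3.43
eef_pos: [462.0, -272.2, 13.8]
tcp_rot: [-1.571, 0.0, 3.136]
contact_force: [0.4, -1.2, 0.6]
gripper_width: 62.3
```

```bash
python3 -c "
from m import *
avg(4)"
```

```text
avg [ 462.036 -272.231   13.841    3.136] sd [0.01 0.02 0.   0.  ] t 3.6333 w 62.51967404358397 F [ 0.3 -0.9  0.5]
```

Call:
jog_arm(targets=[{"tx": 0,"ty": -2,"tz": 0,"yaw": 0,"gripper": -1},{"tx": 0,"ty": -4,"tz": 0,"yaw": 0,"gripper": -1},{"tx": 0,"ty": -4,"tz": 0,"yaw": 0,"gripper": -1},{"tx": 0,"ty": -3,"tz": 0,"yaw": 0,"gripper": -1},{"tx": -0.9,"ty": 0,"tz": -3.5,"yaw": 0,"gripper": -1},{"tx": -0.9,"ty": 0,"tz": -3.5,"yaw": 0,"gripper": -1},{"tx": -0.9,"ty": 0,"tz": -3.5,"yaw": 0,"gripper": -1},{"tx": -0.9,"ty": 0,"tz": -3.5,"yaw": 0,"gripper": -1},{"tx": -0.9,"ty": 0,"tz": -3.5,"yaw": 0,"gripper": -1},{"tx": -0.9,"ty": 0,"tz": -3.5,"yaw": 0,"gripper": -1}])

```text
t: 4.47
eef_pos: [516.9, -60.6, 143.8]
tcp_rot: [-1.571, -0.0, 3.136]
contact_force: [0.1, -1.8, -1.7]
gripper_width: 62.7
```

Call:
jog_arm(targets=[{"tx": -0.9,"ty": 0,"tz": -3.5,"yaw": 0,"gripper": -1},{"tx": -0.9,"ty": 0,"tz": -3.5,"yaw": 0,"gripper": -1},{"tx": -0.9,"ty": 0,"tz": -3.5,"yaw": 0,"gripper": -1},{"tx": -0.9,"ty": 0,"tz": -3.5,"yaw": 0,"gripper": -1},{"tx": -0.9,"ty": 0,"tz": -3.5,"yaw": 0,"gripper": -1},{"tx": -0.9,"ty": 0,"tz": -3.5,"yaw": 0,"gripper": -1},{"tx": 0,"ty": 0,"tz": 0,"yaw": 0,"gripper": -1},{"tx": 0,"ty": 0,"tz": 0,"yaw": 0,"gripper": -1}])

```text
t: 5.13
eef_pos: [571.7, 150.4, 143.3]
tcp_rot: [-1.572, -0.001, 3.141]
contact_force: [-0.2, -1.8, -0.7]
gripper_width: 62.5
```

Run:
```python
from m import *
avg(4)
a=r.snapshot("scene")["img"]; b=r.snapshot("top")["img"]
cv2.imwrite("pics/h4.png",np.hstack([a[20:260,60:400],b[90:330,100:340]])[:,:,::-1])
```

```text
avg [571.741 146.303 143.392   3.136] sd [0.1  0.93 0.1  0.  ] t 5.3333 w 62.08602441625446 F [0.3 0.1 0.1]
```

View pics/h4.png

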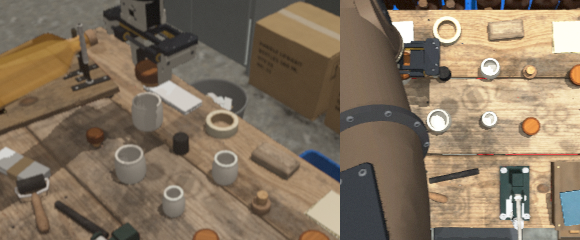

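Call:
jog_arm(targets=[{"tx": -0.5,"ty": 0,"tz": -1.8,"yaw": 0,"gripper": -1},{"tx": -0.4,"ty": 0,"tz": -1.8,"yaw": 0,"gripper": -1},{"tx": 0,"ty": 2.5,"tz": 0,"yaw": 0,"gripper": -1},{"tx": 0,"ty": 2.5,"tz": 0,"yaw": 0,"gripper": -1},{"tx": 0,"ty": 0,"tz": 0,"yaw": 0,"gripper": -1},{"tx": 0,"ty": 0,"tz": 0,"yaw": 0,"gripper": -1},{"tx": 0,"ty": 0,"tz": 0,"yaw": 0,"gripper": -1}])

```text
t: 6.02
eef_pos: [581.9, 182.7, 94.8]
tcp_rot: [-1.571, 0.001, 3.135]
contact_force: [1.2, -0.0, -0.4]
gripper_width: 62.1
```

Run:
```python
from m import *
avg(5)
a=r.snapshot("scene"); b=a["img"]
print(proj(a,[581.5,181.9,60]),proj(a,[581.5,181.9,115]))
cv2.imwrite("pics/i4.png",cv2.resize(b[60:180,150:280],None,fx=4,fy=4,interpolation=cv2.INTER_CUBIC)[:,:,::-1])
```

```text
avg [582.16  183.276  95.199   3.136] sd [0.15 0.13 0.19 0.  ] t 6.2667 w 62.12066140247671 F [-0.1  0.3  0.6]
[206.81078933 119.83864902] [205.12237502  97.89349546]
```

View pics/i4.png

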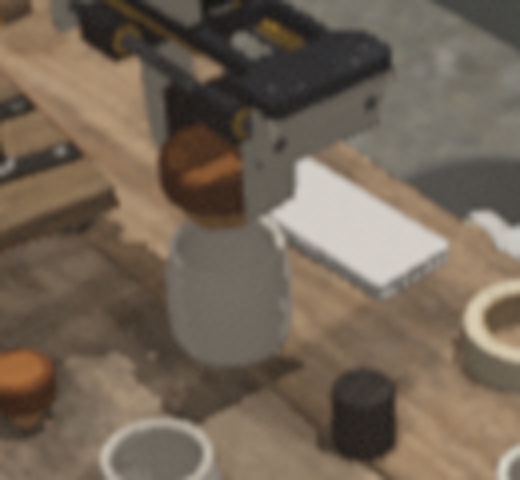

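Call:
jog_arm(targets=[{"tx": 0.14,"ty": 0.6,"tz": 0.1,"yaw": 0,"gripper": -1},{"tx": 0,"ty": 0.5,"tz": 0,"yaw": 0,"gripper": -1},{"tx": 0,"ty": 0.3,"tz": 0,"yaw": 0,"gripper": -1},{"tx": 0,"ty": 0,"tz": 0,"yaw": 0,"gripper": -1},{"tx": 0,"ty": 0,"tz": 0,"yaw": 0,"gripper": -1},{"tx": 0,"ty": 0,"tz": 0,"yaw": 0,"gripper": -1}])

```text
t: 6.82
eef_pos: [579.9, 182.4, 79.7]
tcp_rot: [-1.571, -0.0, 3.137]
contact_force: [0.1, -0.9, -0.3]
gripper_width: 62.3
```

Call:
jog_arm(targets=[{"tx": 0,"ty": 0.3,"tz": 0,"yaw": 0,"gripper": -1},{"tx": 0,"ty": 0.2,"tz": 0,"yaw": 0,"gripper": -1},{"tx": 0,"ty": 0,"tz": 0,"yaw": 0,"gripper": -1},{"tx": 0,"ty": 0,"tz": 0,"yaw": 0,"gripper": -1}])

```text
t: 7.15
eef_pos: [579.7, 182.3, 74.5]
tcp_rot: [-1.571, -0.0, 3.137]
contact_force: [-0.1, -0.4, -0.8]
gripper_width: 62.6
```

Call:
jog_arm(targets=[{"tx": -0.06,"ty": 0.3,"tz": 0,"yaw": 0,"gripper": -1},{"tx": 0,"ty": 0.3,"tz": 0,"yaw": 0,"gripper": -1},{"tx": 0,"ty": 0.2,"tz": 0,"yaw": 0,"gripper": -1},{"tx": 0,"ty": 0,"tz": 0,"yaw": 0,"gripper": -1},{"tx": 0,"ty": 0,"tz": 0,"yaw": 0,"gripper": -1}])

```text
t: 7.57
eef_pos: [580.3, 182.2, 66.5]
tcp_rot: [-1.571, -0.0, 3.137]
contact_force: [-0.5, -0.5, -0.2]
gripper_width: 62.4
```

Call:
jog_arm(targets=[{"tx": 0,"ty": 0.3,"tz": 0,"yaw": 0,"gripper": -1},{"tx": 0,"ty": 0.3,"tz": 0,"yaw": 0,"gripper": -1},{"tx": 0,"ty": 0.15,"tz": 0,"yaw": 0,"gripper": -1},{"tx": 0,"ty": 0,"tz": 0,"yaw": 0,"gripper": -1},{"tx": 0,"ty": 0,"tz": 0,"yaw": 0,"gripper": -1}])

```text
t: 7.98
eef_pos: [580.6, 181.9, 59.1]
tcp_rot: [-1.57, 0.0, 3.136]
contact_force: [1.1, -1.5, 0.0]
gripper_width: 62.1
```

Call:
jog_arm(targets=[{"tx": 0,"ty": 0,"tz": 0,"yaw": 0,"gripper": 1},{"tx": 0,"ty": 0,"tz": 0,"yaw": 0,"gripper": 1},{"tx": 0,"ty": 0,"tz": 0,"yaw": 0,"gripper": 1},{"tx": 0,"ty": 0,"tz": 0,"yaw": 0,"gripper": 1},{"tx": 0,"ty": 0,"tz": 0,"yaw": 0,"gripper": 1},{"tx": 0,"ty": -1,"tz": 0,"yaw": 0,"gripper": 1},{"tx": 0,"ty": -2,"tz": 0,"yaw": 0,"gripper": 1},{"tx": 0,"ty": -4,"tz": 0,"yaw": 0,"gripper": 1},{"tx": 0,"ty": -2,"tz": 0,"yaw": 0,"gripper": 1},{"tx": 0,"ty": 0,"tz": 3.5,"yaw": 0,"gripper": 1}])

```text
t: 8.82
eef_pos: [582.4, 156.7, 155.5]
tcp_rot: [-1.579, 0.009, -3.137]
contact_force: [1.0, 0.9, -0.4]
gripper_width: 91.8
```

Call:
jog_arm(targets=[{"tx": 0,"ty": 0,"tz": 3.5,"yaw": 0,"gripper": 1},{"tx": 0,"ty": 0,"tz": 3.5,"yaw": 0,"gripper": 1},{"tx": 0,"ty": 0,"tz": 3.5,"yaw": 0,"gripper": 1},{"tx": 0,"ty": 0,"tz": 3.5,"yaw": 0,"gripper": 1},{"tx": 0,"ty": 0,"tz": 3.5,"yaw": 0,"gripper": 1},{"tx": 0,"ty": 0,"tz": 3.5,"yaw": 0,"gripper": 1},{"tx": 0,"ty": 0,"tz": 3.5,"yaw": 0,"gripper": 1},{"tx": 0,"ty": 0,"tz": 3.5,"yaw": 0,"gripper": 1},{"tx": 0,"ty": 0,"tz": 3.5,"yaw": 0,"gripper": 1},{"tx": 0,"ty": 0,"tz": 3.5,"yaw": 0,"gripper": 1}])

```text
t: 9.65
eef_pos: [578.4, -204.4, 150.3]
tcp_rot: [-1.571, 0.001, 3.137]
contact_force: [0.2, -0.1, 0.6]
gripper_width: 92.0
```

Call:
jog_arm(targets=[{"tx": 0.4,"ty": 0,"tz": 3.5,"yaw": 0,"gripper": 1},{"tx": 0.4,"ty": 0,"tz": 3.5,"yaw": 0,"gripper": 1},{"tx": 0,"ty": 0,"tz": 0,"yaw": 0,"gripper": 1},{"tx": 0,"ty": 0,"tz": 0,"yaw": 0,"gripper": 1},{"tx": 0,"ty": 0,"tz": 0,"yaw": 0,"gripper": 1}])

```text
t: 10.07
eef_pos: [570.3, -272.2, 149.7]
tcp_rot: [-1.571, 0.0, 3.136]
contact_force: [0.6, 0.5, -0.3]
gripper_width: 91.8
```

Run:
```python
from m import *
avg(4)
a=r.snapshot("scene")["img"]; s=r.snapshot("top"); b=s["img"]
uv,p,d=blob(s,(152,158),'s',18,78); print(uv,p,d)
f=lambda i:cv2.resize(i,(400,400),interpolation=cv2.INTER_CUBIC)
cv2.imwrite("pics/d4.png",np.hstack([f(a[70:190,140:260]),f(b[130:230,130:230])])[:,:,::-1])
```

```text
avg [ 570.669 -270.997  149.605    3.139] sd [0.06 0.15 0.05 0.  ] t 10.2667 w 91.41768413198639 F [-0.2  0.1 -0.7]
[152.83591461 157.79426193] [581.12377675 182.12023085  78.        ] [59.71133932 61.28078   ]
```

View pics/d4.png

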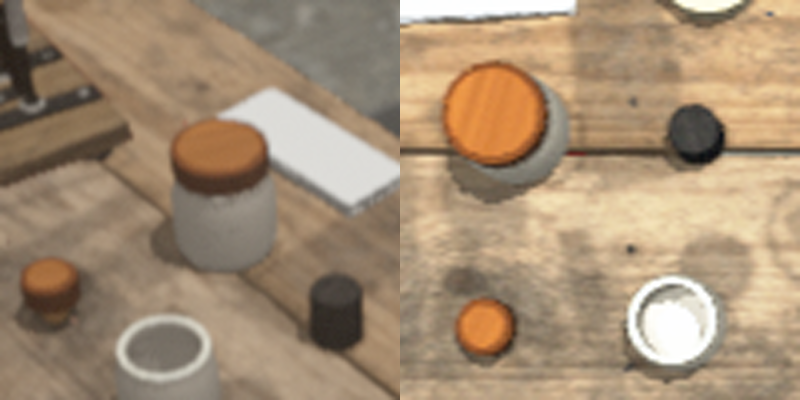

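Call:
jog_arm(targets=[{"tx": -0.2,"ty": 0.5,"tz": 0.25,"yaw": 0,"gripper": 1},{"tx": 0,"ty": 3,"tz": 0,"yaw": 0,"gripper": 1},{"tx": 0,"ty": 4,"tz": 0,"yaw": 0,"gripper": 1},{"tx": 0,"ty": 4,"tz": 0,"yaw": 0,"gripper": 1},{"tx": 0,"ty": 2,"tz": 0,"yaw": 0,"gripper": 1},{"tx": 0,"ty": 0,"tz": 0,"yaw": 0,"gripper": 1},{"tx": 0,"ty": 0,"tz": 0,"yaw": 0,"gripper": 1},{"tx": 0,"ty": 0,"tz": 0,"yaw": 0,"gripper": 1},{"tx": 0,"ty": 0,"tz": 0,"yaw": 0,"gripper": 1}])

```text
t: 11.12
eef_pos: [573.8, -275.8, 16.4]
tcp_rot: [-1.569, 0.003, 3.137]
contact_force: [-0.6, 0.0, 0.4]
gripper_width: 91.9
```

Call:
jog_arm(targets=[{"tx": 0,"ty": 0,"tz": 0,"yaw": 0,"gripper": -1},{"tx": 0,"ty": 0,"tz": 0,"yaw": 0,"gripper": -1},{"tx": 0,"ty": 0,"tz": 0,"yaw": 0,"gripper": -1},{"tx": 0,"ty": 0,"tz": 0,"yaw": 0,"gripper": -1},{"tx": 0,"ty": 0,"tz": 0,"yaw": 0,"gripper": -1},{"tx": 0,"ty": 0,"tz": 0,"yaw": 0,"gripper": -1},{"tx": 0,"ty": 0,"tz": 0,"yaw": 0,"gripper": -1},{"tx": 0,"ty": 0,"tz": 0,"yaw": 0,"gripper": -1}])

```text
t: 11.78
eef_pos: [572.2, -275.2, 14.3]
tcp_rot: [-1.571, 0.0, 3.136]
contact_force: [-0.2, 0.1, 2.1]
gripper_width: 53.2
```

Call:
jog_arm(targets=[{"tx": 0,"ty": -2,"tz": 0,"yaw": 0,"gripper": -1},{"tx": 0,"ty": -4,"tz": 0,"yaw": 0,"gripper": -1},{"tx": 0,"ty": -4,"tz": 0,"yaw": 0,"gripper": -1},{"tx": 0,"ty": -2,"tz": 0,"yaw": 0,"gripper": -1},{"tx": 1.1,"ty": 0,"tz": -3.5,"yaw": 0,"gripper": -1},{"tx": 1.1,"ty": 0,"tz": -3.5,"yaw": 0,"gripper": -1},{"tx": 1.1,"ty": 0,"tz": -3.5,"yaw": 0,"gripper": -1},{"tx": 1.1,"ty": 0,"tz": -3.5,"yaw": 0,"gripper": -1},{"tx": 1.1,"ty": 0,"tz": -3.5,"yaw": 0,"gripper": -1},{"tx": 1.1,"ty": 0,"tz": -3.5,"yaw": 0,"gripper": -1}])

```text
t: 12.62
eef_pos: [506.3, -63.4, 134.3]
tcp_rot: [-1.571, 0.0, 3.136]
contact_force: [0.3, 0.7, -0.1]
gripper_width: 53.3
```

Call:
jog_arm(targets=[{"tx": 1.2,"ty": 0,"tz": -3.5,"yaw": 0,"gripper": -1},{"tx": 1.2,"ty": 0,"tz": -3.5,"yaw": 0,"gripper": -1},{"tx": 1.2,"ty": 0,"tz": -3.5,"yaw": 0,"gripper": -1},{"tx": 1.2,"ty": 0,"tz": -3.5,"yaw": 0,"gripper": -1},{"tx": 0,"ty": 0,"tz": 0,"yaw": 0,"gripper": -1},{"tx": 0,"ty": 0,"tz": 0,"yaw": 0,"gripper": -1},{"tx": 0,"ty": 0,"tz": 0,"yaw": 0,"gripper": -1},{"tx": 0,"ty": 0,"tz": 0,"yaw": 0,"gripper": -1},{"tx": 0,"ty": 0,"tz": 0,"yaw": 0,"gripper": -1}])

```text
t: 13.37
eef_pos: [460.3, 74.0, 134.1]
tcp_rot: [-1.57, 0.0, 3.134]
contact_force: [0.4, 0.4, -0.3]
gripper_width: 53.4
```

```bash
python3 -c "
from m import *
avg(4)"
```

```text
avg [460.157  74.441 134.127   3.135] sd [0.07 0.22 0.01 0.  ] t 13.5667 w 53.39072542449643 F [-0.9 -0.4 -1.1]
```

Call:
jog_arm(targets=[{"tx": 0.18,"ty": 1,"tz": -0.2,"yaw": 0,"gripper": -1},{"tx": 0,"ty": 2,"tz": 0,"yaw": 0,"gripper": -1},{"tx": 0,"ty": 2,"tz": 0,"yaw": 0,"gripper": -1},{"tx": 0,"ty": 0.8,"tz": 0,"yaw": 0,"gripper": -1},{"tx": 0,"ty": 0,"tz": 0,"yaw": 0,"gripper": -1},{"tx": 0,"ty": 0,"tz": 0,"yaw": 0,"gripper": -1},{"tx": 0,"ty": 0,"tz": 0,"yaw": 0,"gripper": -1},{"tx": 0,"ty": 0,"tz": 0,"yaw": 0,"gripper": -1}])

```text
t: 14.23
eef_pos: [458.9, 77.6, 77.2]
tcp_rot: [-1.571, 0.002, 3.136]
contact_force: [-1.2, -0.9, -0.5]
gripper_width: 53.4
```

```bash
python3 -c "
from m import *
avg(4)"
```

```text
avg [458.633  77.535  76.93    3.136] sd [0.12 0.02 0.14 0.  ] t 14.4333 w 53.08020970110545 F [-0.6 -1.   0.4]
```

Small y trim (-1 mm), then down to about 63 and on to 55.

Call:
jog_arm(targets=[{"tx": 0,"ty": 0,"tz": 0.1,"yaw": 0,"gripper": -1},{"tx": 0,"ty": 0.5,"tz": 0,"yaw": 0,"gripper": -1},{"tx": 0,"ty": 0.5,"tz": 0,"yaw": 0,"gripper": -1},{"tx": 0,"ty": 0.4,"tz": 0,"yaw": 0,"gripper": -1},{"tx": 0,"ty": 0,"tz": 0,"yaw": 0,"gripper": -1},{"tx": 0,"ty": 0,"tz": 0,"yaw": 0,"gripper": -1}])

```text
t: 14.93
eef_pos: [457.7, 76.4, 61.7]
tcp_rot: [-1.571, -0.001, 3.137]
contact_force: [-0.5, -0.1, -0.6]
gripper_width: 53.5
```

Call:
jog_arm(targets=[{"tx": 0,"ty": 0.3,"tz": 0,"yaw": 0,"gripper": -1},{"tx": 0,"ty": 0.3,"tz": 0,"yaw": 0,"gripper": -1},{"tx": 0,"ty": 0.1,"tz": 0,"yaw": 0,"gripper": -1},{"tx": 0,"ty": 0,"tz": 0,"yaw": 0,"gripper": -1},{"tx": 0,"ty": 0,"tz": 0,"yaw": 0,"gripper": -1}])

```text
t: 15.35
eef_pos: [458.1, 76.4, 55.2]
tcp_rot: [-1.571, -0.0, 3.137]
contact_force: [0.8, 0.6, -0.4]
gripper_width: 53.2
```

Call:
jog_arm(targets=[{"tx": 0,"ty": 0,"tz": 0,"yaw": 0,"gripper": 1},{"tx": 0,"ty": 0,"tz": 0,"yaw": 0,"gripper": 1},{"tx": 0,"ty": 0,"tz": 0,"yaw": 0,"gripper": 1},{"tx": 0,"ty": 0,"tz": 0,"yaw": 0,"gripper": 1},{"tx": 0,"ty": 0,"tz": 0,"yaw": 0,"gripper": 1},{"tx": 0,"ty": -1,"tz": 0,"yaw": 0,"gripper": 1},{"tx": 0,"ty": -2,"tz": 0,"yaw": 0,"gripper": 1},{"tx": 0,"ty": -4,"tz": 0,"yaw": 0,"gripper": 1},{"tx": 0,"ty": -3,"tz": 0,"yaw": 0,"gripper": 1},{"tx": 0,"ty": 0,"tz": 0,"yaw": 0,"gripper": 1}])

```text
t: 16.18
eef_pos: [461.3, 77.5, 161.3]
tcp_rot: [-1.573, 0.009, 3.137]
contact_force: [1.5, 1.0, 0.7]
gripper_width: 91.6
```

Call:
jog_arm(targets=[{"tx": 0.2,"ty": 0,"tz": 3.2,"yaw": 0,"gripper": 1},{"tx": 0.2,"ty": 0,"tz": 3.2,"yaw": 0,"gripper": 1},{"tx": 0.2,"ty": 0,"tz": 3.2,"yaw": 0,"gripper": 1},{"tx": 0.2,"ty": 0,"tz": 3.2,"yaw": 0,"gripper": 1},{"tx": 0.2,"ty": 0,"tz": 3.2,"yaw": 0,"gripper": 1},{"tx": 0.2,"ty": 0,"tz": 3.3,"yaw": 0,"gripper": 1},{"tx": 0.1,"ty": 0,"tz": 3.3,"yaw": 0,"gripper": 1},{"tx": 0,"ty": 0,"tz": 0,"yaw": 0,"gripper": 1},{"tx": 0,"ty": 0,"tz": 0,"yaw": 0,"gripper": 1},{"tx": 0,"ty": 0,"tz": 0,"yaw": 0,"gripper": 1}])

```text
t: 17.02
eef_pos: [443.9, -148.9, 155.5]
tcp_rot: [-1.571, 0.0, 3.136]
contact_force: [0.6, 0.5, 0.4]
gripper_width: 91.8
```

Run:
```python
from m import *
avg(4)
a=r.snapshot("scene")["img"]; s=r.snapshot("top"); b=s["img"]
f=lambda i:cv2.resize(i,(400,400),interpolation=cv2.INTER_CUBIC)
cv2.imwrite("pics/d3.png",np.hstack([f(a[120:320,120:320]),f(b[140:300,140:300])])[:,:,::-1])
try:
  uv,p,d=blob(s,(197,209),'s',16,74); print(uv,p,d)
except Exception as e: print(e)
```

```text
avg [ 444.117 -148.156  155.375    3.139] sd [0.04 0.1  0.03 0.  ] t 17.2167 w 91.84884177959562 F [0.2 0.2 1.2]
[196.69596863 209.35256195] [458.23197782  76.5937256   74.        ] [51.23657529 51.95205724]
```

View pics/d3.png

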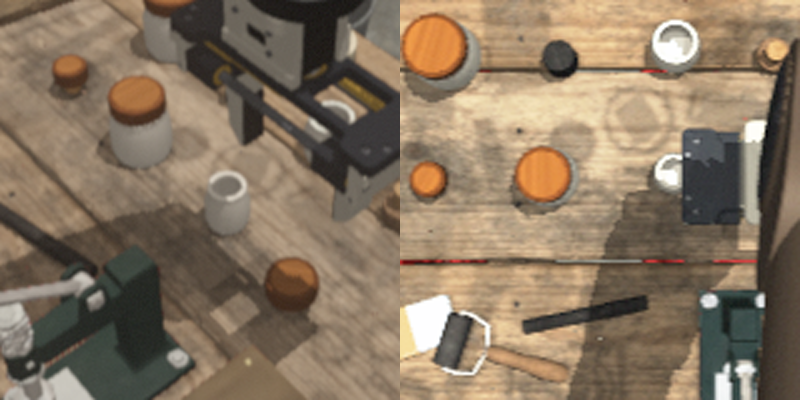

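Call:
jog_arm(targets=[{"tx": -0.1,"ty": 0.5,"tz": 0.05,"yaw": 0,"gripper": 1},{"tx": 0,"ty": 3,"tz": 0,"yaw": 0,"gripper": 1},{"tx": 0,"ty": 4,"tz": 0,"yaw": 0,"gripper": 1},{"tx": 0,"ty": 4,"tz": 0,"yaw": 0,"gripper": 1},{"tx": 0,"ty": 2,"tz": 0,"yaw": 0,"gripper": 1},{"tx": 0,"ty": 0.6,"tz": 0,"yaw": 0,"gripper": 1},{"tx": 0,"ty": 0,"tz": 0,"yaw": 0,"gripper": 1},{"tx": 0,"ty": 0,"tz": 0,"yaw": 0,"gripper": 1},{"tx": 0,"ty": 0,"tz": 0,"yaw": 0,"gripper": 1}])

```text
t: 18.07
eef_pos: [446.2, -150.2, 15.6]
tcp_rot: [-1.57, 0.002, 3.137]
contact_force: [-0.0, 0.0, 0.9]
gripper_width: 91.2
```

Call:
jog_arm(targets=[{"tx": 0,"ty": 0,"tz": 0,"yaw": 0,"gripper": -1},{"tx": 0,"ty": 0,"tz": 0,"yaw": 0,"gripper": -1},{"tx": 0,"ty": 0,"tz": 0,"yaw": 0,"gripper": -1},{"tx": 0,"ty": 0,"tz": 0,"yaw": 0,"gripper": -1},{"tx": 0,"ty": 0,"tz": 0,"yaw": 0,"gripper": -1},{"tx": 0,"ty": 0,"tz": 0,"yaw": 0,"gripper": -1},{"tx": 0,"ty": 0,"tz": 0,"yaw": 0,"gripper": -1},{"tx": 0,"ty": 0,"tz": 0,"yaw": 0,"gripper": -1},{"tx": 0,"ty": 0,"tz": 0,"yaw": 0,"gripper": -1}])

```text
t: 18.82
eef_pos: [445.0, -150.0, 14.2]
tcp_rot: [-1.571, -0.0, 3.137]
contact_force: [-0.1, -0.9, 1.2]
gripper_width: 44.2
```

Call:
jog_arm(targets=[{"tx": 0,"ty": -2,"tz": 0,"yaw": 0,"gripper": -1},{"tx": 0,"ty": -4,"tz": 0,"yaw": 0,"gripper": -1},{"tx": 0,"ty": -4,"tz": 0,"yaw": 0,"gripper": -1},{"tx": 0,"ty": -2,"tz": 0,"yaw": 0,"gripper": -1},{"tx": -2.8,"ty": 0,"tz": -2,"yaw": 0,"gripper": -1},{"tx": -2.8,"ty": 0,"tz": -2,"yaw": 0,"gripper": -1},{"tx": -2.8,"ty": 0,"tz": -2,"yaw": 0,"gripper": -1},{"tx": -2.8,"ty": 0,"tz": -2,"yaw": 0,"gripper": -1},{"tx": -2.8,"ty": 0,"tz": -2,"yaw": 0,"gripper": -1},{"tx": 0,"ty": 0,"tz": 0,"yaw": 0,"gripper": -1}])

```text
t: 19.65
eef_pos: [590.3, -44.5, 134.2]
tcp_rot: [-1.574, 0.004, -3.14]
contact_force: [0.1, 1.2, 0.7]
gripper_width: 44.4
```

Call:
jog_arm(targets=[{"tx": 0,"ty": 0,"tz": 0,"yaw": 0,"gripper": -1},{"tx": 0,"ty": 0,"tz": 0,"yaw": 0,"gripper": -1},{"tx": 0,"ty": 0,"tz": 0,"yaw": 0,"gripper": -1}])

```text
t: 19.9
eef_pos: [584.4, -51.8, 133.9]
tcp_rot: [-1.57, -0.001, 3.135]
contact_force: [-0.7, 0.2, -1.0]
gripper_width: 44.2
```

```bash
python3 -c "
from m import *
avg(4)"
```

```text
avg [584.713 -51.754 134.282   3.135] sd [0.19 0.13 0.12 0.  ] t 20.1 w 44.39512701896183 F [ 0.4 -0.3  0. ]
```

Call:
jog_arm(targets=[{"tx": -0.45,"ty": 1,"tz": -0.25,"yaw": 0,"gripper": -1},{"tx": 0,"ty": 2,"tz": 0,"yaw": 0,"gripper": -1},{"tx": 0,"ty": 2,"tz": 0,"yaw": 0,"gripper": -1},{"tx": 0,"ty": 1.2,"tz": 0,"yaw": 0,"gripper": -1},{"tx": 0,"ty": 0,"tz": 0,"yaw": 0,"gripper": -1},{"tx": 0,"ty": 0,"tz": 0,"yaw": 0,"gripper": -1},{"tx": 0,"ty": 0,"tz": 0,"yaw": 0,"gripper": -1},{"tx": 0,"ty": 0,"tz": 0,"yaw": 0,"gripper": -1}])

```text
t: 20.77
eef_pos: [590.8, -48.2, 73.3]
tcp_rot: [-1.571, 0.002, 3.136]
contact_force: [0.9, 0.3, -0.3]
gripper_width: 44.0
```

```bash
python3 -c "
from m import *
avg(4)"
```

```text
avg [590.602 -48.243  73.126   3.136] sd [0.14 0.01 0.15 0.  ] t 20.9667 w 43.787087586403274 F [-0.4 -0.7  0.4]
```

Call:
jog_arm(targets=[{"tx": 0.13,"ty": 0,"tz": 0.07,"yaw": 0,"gripper": -1},{"tx": 0,"ty": 0.5,"tz": 0,"yaw": 0,"gripper": -1},{"tx": 0,"ty": 0.5,"tz": 0,"yaw": 0,"gripper": -1},{"tx": 0,"ty": 0.3,"tz": 0,"yaw": 0,"gripper": -1},{"tx": 0,"ty": 0,"tz": 0,"yaw": 0,"gripper": -1},{"tx": 0,"ty": 0,"tz": 0,"yaw": 0,"gripper": -1}])

```text
t: 21.47
eef_pos: [588.4, -48.9, 58.7]
tcp_rot: [-1.571, -0.001, 3.137]
contact_force: [0.5, -0.4, -0.4]
gripper_width: 44.0
```

Call:
jog_arm(targets=[{"tx": 0,"ty": 0.4,"tz": 0,"yaw": 0,"gripper": -1},{"tx": 0,"ty": 0.3,"tz": 0,"yaw": 0,"gripper": -1},{"tx": 0,"ty": 0.1,"tz": 0,"yaw": 0,"gripper": -1},{"tx": 0,"ty": 0,"tz": 0,"yaw": 0,"gripper": -1},{"tx": 0,"ty": 0,"tz": 0,"yaw": 0,"gripper": -1}])

```text
t: 21.88
eef_pos: [588.7, -49.2, 51.1]
tcp_rot: [-1.57, -0.0, 3.136]
contact_force: [0.3, -1.7, -0.3]
gripper_width: 44.6
```

Call:
jog_arm(targets=[{"tx": 0,"ty": 0,"tz": 0,"yaw": 0,"gripper": 1},{"tx": 0,"ty": 0,"tz": 0,"yaw": 0,"gripper": 1},{"tx": 0,"ty": 0,"tz": 0,"yaw": 0,"gripper": 1},{"tx": 0,"ty": 0,"tz": 0,"yaw": 0,"gripper": 1},{"tx": 0,"ty": 0,"tz": 0,"yaw": 0,"gripper": 1},{"tx": 0,"ty": -1,"tz": 0,"yaw": 0,"gripper": 1},{"tx": 0,"ty": -2,"tz": 0,"yaw": 0,"gripper": 1},{"tx": 0,"ty": -4,"tz": 0,"yaw": 0,"gripper": 1},{"tx": 0,"ty": -3,"tz": 0,"yaw": 0,"gripper": 1},{"tx": 0,"ty": 0,"tz": 0,"yaw": 0,"gripper": 1}])

```text
t: 22.72
eef_pos: [592.4, -48.8, 158.4]
tcp_rot: [-1.571, 0.01, 3.136]
contact_force: [0.7, -0.2, 0.6]
gripper_width: 91.8
```

Call:
jog_arm(targets=[{"tx": 1.6,"ty": 0,"tz": -3,"yaw": 0,"gripper": 1},{"tx": 1.6,"ty": 0,"tz": -3,"yaw": 0,"gripper": 1},{"tx": 1.6,"ty": 0,"tz": -3,"yaw": 0,"gripper": 1},{"tx": 1.6,"ty": 0,"tz": -3,"yaw": 0,"gripper": 1},{"tx": 1.6,"ty": 0,"tz": -3,"yaw": 0,"gripper": 1},{"tx": 1.6,"ty": 0,"tz": -3,"yaw": 0,"gripper": 1},{"tx": 1.6,"ty": 0,"tz": -3,"yaw": 0,"gripper": 1},{"tx": 1.6,"ty": 0,"tz": -3,"yaw": 0,"gripper": 1},{"tx": 0,"ty": 0,"tz": 0,"yaw": 0,"gripper": 1},{"tx": 0,"ty": 0,"tz": 0,"yaw": 0,"gripper": 1}])

```text
t: 23.55
eef_pos: [461.0, 193.9, 152.1]
tcp_rot: [-1.572, 0.001, 3.141]
contact_force: [0.4, -1.3, 0.3]
gripper_width: 91.9
```

Run:
```python
from m import *
r.snapshot("top");r.snapshot("top");avg(4)
a=r.snapshot("scene")["img"]; s=r.snapshot("top"); b=s["img"]
f=lambda i:cv2.resize(i,(400,400),interpolation=cv2.INTER_CUBIC)
cv2.imwrite("pics/d2.png",np.hstack([f(a[60:260,120:320]),f(b[120:280,130:290])])[:,:,::-1])
for q in (((249,155),'s',14,70),((249,209),'j',11,48),((150,211),'s',12,34)):
  try:
    uv,p,d=blob(s,*q); print(uv,p,d)
  except Exception as e: print(e)
```

```text
avg [462.554 190.528 151.397   3.134] sd [0.04 0.08 0.12 0.  ] t 23.85 w 91.67108000745323 F [ 0.1 -0.1  0.9]
[249.59971333 155.22710896] [588.54155487 -48.62259021  70.        ] [41.59247491 42.42511354]
[249.00414467 208.25937939] [462.26772288 -47.06322938  48.        ] [34.75913763 35.94182542]
[148.88694286 207.28725147] [465.67656393 199.4977304   34.        ] [13.27098834 18.67362688]
```

View pics/d2.png

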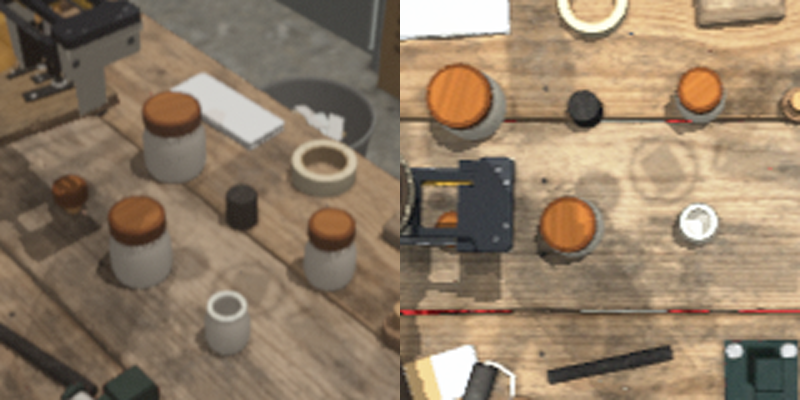

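Call:
jog_arm(targets=[{"tx": 0.6,"ty": 0.5,"tz": -0.45,"yaw": 0,"gripper": 1},{"tx": 0,"ty": 3,"tz": 0,"yaw": 0,"gripper": 1},{"tx": 0,"ty": 4,"tz": 0,"yaw": 0,"gripper": 1},{"tx": 0,"ty": 3,"tz": 0,"yaw": 0,"gripper": 1},{"tx": 0,"ty": 1,"tz": 0,"yaw": 0,"gripper": 1},{"tx": 0,"ty": 0,"tz": 0,"yaw": 0,"gripper": 1},{"tx": 0,"ty": 0,"tz": 0,"yaw": 0,"gripper": 1},{"tx": 0,"ty": 0,"tz": 0,"yaw": 0,"gripper": 1},{"tx": 0,"ty": 0,"tz": 0,"yaw": 0,"gripper": 1}])

```text
t: 24.7
eef_pos: [457.1, 196.9, 37.9]
tcp_rot: [-1.572, 0.003, 3.136]
contact_force: [-0.8, -0.1, 0.5]
gripper_width: 92.1
```

```bash
python3 -c "
from m import *
avg(4)"
```

```text
avg [456.747 196.643  37.461   3.136] sd [0.19 0.12 0.25 0.  ] t 24.9 w 91.87572119703617 F [ 0.1 -1.   0.2]
```

Call:
jog_arm(targets=[{"tx": 0,"ty": 1,"tz": 0.1,"yaw": 0,"gripper": 1},{"tx": 0,"ty": 1.1,"tz": 0,"yaw": 0,"gripper": 1},{"tx": 0,"ty": 0,"tz": 0,"yaw": 0,"gripper": 1},{"tx": 0,"ty": 0,"tz": 0,"yaw": 0,"gripper": 1}])

```text
t: 25.23
eef_pos: [455.3, 194.8, 14.5]
tcp_rot: [-1.57, -0.001, 3.137]
contact_force: [0.1, 0.7, 0.1]
gripper_width: 92.2
```

Call:
jog_arm(targets=[{"tx": 0,"ty": 0,"tz": 0,"yaw": 0,"gripper": -1},{"tx": 0,"ty": 0,"tz": 0,"yaw": 0,"gripper": -1},{"tx": 0,"ty": 0,"tz": 0,"yaw": 0,"gripper": -1},{"tx": 0,"ty": 0,"tz": 0,"yaw": 0,"gripper": -1},{"tx": 0,"ty": 0,"tz": 0,"yaw": 0,"gripper": -1},{"tx": 0,"ty": 0,"tz": 0,"yaw": 0,"gripper": -1},{"tx": 0,"ty": 0,"tz": 0,"yaw": 0,"gripper": -1},{"tx": 0,"ty": 0,"tz": 0,"yaw": 0,"gripper": -1},{"tx": 0,"ty": 0,"tz": 0,"yaw": 0,"gripper": -1},{"tx": 0,"ty": 0,"tz": 0,"yaw": 0,"gripper": -1}])

```text
t: 26.07
eef_pos: [455.9, 195.2, 15.2]
tcp_rot: [-1.571, 0.0, 3.136]
contact_force: [-0.1, 0.0, 0.1]
gripper_width: 35.3
```

Call:
jog_arm(targets=[{"tx": 0,"ty": -2,"tz": 0,"yaw": 0,"gripper": -1},{"tx": 0,"ty": -4,"tz": 0,"yaw": 0,"gripper": -1},{"tx": 0,"ty": -4,"tz": 0,"yaw": 0,"gripper": -1},{"tx": 0,"ty": -2,"tz": 0,"yaw": 0,"gripper": -1},{"tx": -0.1,"ty": 0,"tz": 3.4,"yaw": 0,"gripper": -1},{"tx": -0.1,"ty": 0,"tz": 3.4,"yaw": 0,"gripper": -1},{"tx": -0.1,"ty": 0,"tz": 3.4,"yaw": 0,"gripper": -1},{"tx": -0.1,"ty": 0,"tz": 3.4,"yaw": 0,"gripper": -1},{"tx": -0.1,"ty": 0,"tz": 3.4,"yaw": 0,"gripper": -1},{"tx": -0.1,"ty": 0,"tz": 3.4,"yaw": 0,"gripper": -1}])

```text
t: 26.9
eef_pos: [460.6, -10.4, 135.3]
tcp_rot: [-1.571, 0.0, 3.137]
contact_force: [0.4, -1.0, -0.6]
gripper_width: 35.0
```

Call:
jog_arm(targets=[{"tx": 0,"ty": 0,"tz": 3.4,"yaw": 0,"gripper": -1},{"tx": 0,"ty": 0,"tz": 0,"yaw": 0,"gripper": -1},{"tx": 0,"ty": 0,"tz": 0,"yaw": 0,"gripper": -1},{"tx": 0,"ty": 0,"tz": 0,"yaw": 0,"gripper": -1},{"tx": 0,"ty": 0,"tz": 0,"yaw": 0,"gripper": -1},{"tx": 0,"ty": 0,"tz": 0,"yaw": 0,"gripper": -1}])

```text
t: 27.4
eef_pos: [460.8, -41.3, 135.2]
tcp_rot: [-1.571, -0.0, 3.139]
contact_force: [-1.1, -0.2, 0.3]
gripper_width: 35.4
```

```bash
python3 -c "
from m import *
avg(4)"
```

```text
avg [460.756 -41.753 135.206   3.138] sd [0.01 0.22 0.   0.  ] t 27.6 w 34.88244514689308 F [-1.5  0.1 -1.4]
```

Call:
jog_arm(targets=[{"tx": -0.1,"ty": 1,"tz": 0.45,"yaw": 0,"gripper": -1},{"tx": 0,"ty": 2,"tz": 0,"yaw": 0,"gripper": -1},{"tx": 0,"ty": 2,"tz": 0,"yaw": 0,"gripper": -1},{"tx": 0,"ty": 1.5,"tz": 0,"yaw": 0,"gripper": -1},{"tx": 0,"ty": 0,"tz": 0,"yaw": 0,"gripper": -1},{"tx": 0,"ty": 0,"tz": 0,"yaw": 0,"gripper": -1},{"tx": 0,"ty": 0,"tz": 0,"yaw": 0,"gripper": -1},{"tx": 0,"ty": 0,"tz": 0,"yaw": 0,"gripper": -1}])

```text
t: 28.27
eef_pos: [462.4, -47.4, 71.0]
tcp_rot: [-1.571, 0.002, 3.136]
contact_force: [0.4, -0.4, -0.4]
gripper_width: 35.5
```

```bash
python3 -c "
from m import *
avg(4)"
```

```text
avg [462.282 -47.328  70.968   3.136] sd [0.11 0.02 0.1  0.  ] t 28.4667 w 35.05988608416881 F [-0.9 -0.2 -0. ]
```

Call:
jog_arm(targets=[{"tx": 0,"ty": 0.5,"tz": -0.03,"yaw": 0,"gripper": -1},{"tx": 0,"ty": 0.5,"tz": 0,"yaw": 0,"gripper": -1},{"tx": 0,"ty": 0.4,"tz": 0,"yaw": 0,"gripper": -1},{"tx": 0,"ty": 0,"tz": 0,"yaw": 0,"gripper": -1},{"tx": 0,"ty": 0,"tz": 0,"yaw": 0,"gripper": -1}])

```text
t: 28.88
eef_pos: [461.3, -47.0, 55.7]
tcp_rot: [-1.571, -0.001, 3.137]
contact_force: [0.3, -0.2, 0.7]
gripper_width: 35.2
```

Call:
jog_arm(targets=[{"tx": 0,"ty": 0.4,"tz": 0,"yaw": 0,"gripper": -1},{"tx": 0,"ty": 0.3,"tz": 0,"yaw": 0,"gripper": -1},{"tx": 0,"ty": 0.1,"tz": 0,"yaw": 0,"gripper": -1},{"tx": 0,"ty": 0,"tz": 0,"yaw": 0,"gripper": -1},{"tx": 0,"ty": 0,"tz": 0,"yaw": 0,"gripper": -1}])

```text
t: 29.3
eef_pos: [461.6, -47.0, 48.1]
tcp_rot: [-1.571, -0.0, 3.136]
contact_force: [-0.1, -0.3, -0.0]
gripper_width: 34.8
```

Release, lift and move aside.

Call:
jog_arm(targets=[{"tx": 0,"ty": 0,"tz": 0,"yaw": 0,"gripper": 1},{"tx": 0,"ty": 0,"tz": 0,"yaw": 0,"gripper": 1},{"tx": 0,"ty": 0,"tz": 0,"yaw": 0,"gripper": 1},{"tx": 0,"ty": 0,"tz": 0,"yaw": 0,"gripper": 1},{"tx": 0,"ty": 0,"tz": 0,"yaw": 0,"gripper": 1},{"tx": 0,"ty": -1,"tz": 0,"yaw": 0,"gripper": 1},{"tx": 0,"ty": -2,"tz": 0,"yaw": 0,"gripper": 1},{"tx": 0,"ty": -4,"tz": 0,"yaw": 0,"gripper": 1},{"tx": 0,"ty": -4,"tz": 0,"yaw": 0,"gripper": 1},{"tx": 0,"ty": -2,"tz": 0,"yaw": 0,"gripper": 1}])

```text
t: 30.13
eef_pos: [463.1, -46.9, 182.3]
tcp_rot: [-1.571, 0.004, 3.137]
contact_force: [1.5, 0.6, -0.1]
gripper_width: 91.6
```

Call:
jog_arm(targets=[{"tx": 0,"ty": 0,"tz": 3.4,"yaw": 0,"gripper": 1},{"tx": 0,"ty": 0,"tz": 3.4,"yaw": 0,"gripper": 1},{"tx": 0,"ty": 0,"tz": 3.4,"yaw": 0,"gripper": 1},{"tx": 0,"ty": 0,"tz": 3.4,"yaw": 0,"gripper": 1},{"tx": 0,"ty": 0,"tz": 3.4,"yaw": 0,"gripper": 1},{"tx": 0,"ty": 0,"tz": 3.4,"yaw": 0,"gripper": 1},{"tx": 0,"ty": 0,"tz": 3.4,"yaw": 0,"gripper": 1},{"tx": 0,"ty": 0,"tz": 0,"yaw": 0,"gripper": 1},{"tx": 0,"ty": 0,"tz": 0,"yaw": 0,"gripper": 1},{"tx": 0,"ty": 0,"tz": 0,"yaw": 0,"gripper": 1}])

```text
t: 30.97
eef_pos: [460.3, -284.4, 178.0]
tcp_rot: [-1.571, -0.0, 3.136]
contact_force: [-0.2, 0.6, 0.3]
gripper_width: 91.9
```

Run:
```python
from m import *
avg(3)
a=r.snapshot("scene")["img"]; s=r.snapshot("top"); b=s["img"]
f=lambda i:cv2.resize(i,(400,400),interpolation=cv2.INTER_CUBIC)
cv2.imwrite("pics/fin.png",np.hstack([f(a[70:270,130:330]),f(b[120:280,140:300])])[:,:,::-1])
for n,q in dict(s1=((249,208),'s',12,66),s2=((249,155),'s',14,70),s3=((197,209),'s',16,74),s4=((152,158),'s',18,78)).items():
    uv,p,d=blob(s,*q); print(n,uv.round(1),p.round(1),d.round(1))
```

```text
avg [ 460.698 -283.59   178.165    3.138] sd [0.07 0.11 0.07 0.  ] t 31.1167 w 91.57274326104677 F [ 0.6 -0.8 -0.6]
s1 [248.7 208. ] [461.8 -46.3  66. ] [32.  33.6]
s2 [249.6 155.2] [588.6 -48.7  70. ] [41.5 42.4]
s3 [196.7 209.4] [458.2  76.5  74. ] [51.2 51.9]
s4 [152.8 157.8] [581.1 182.1  78. ] [59.4 61.3]
```

View pics/fin.png

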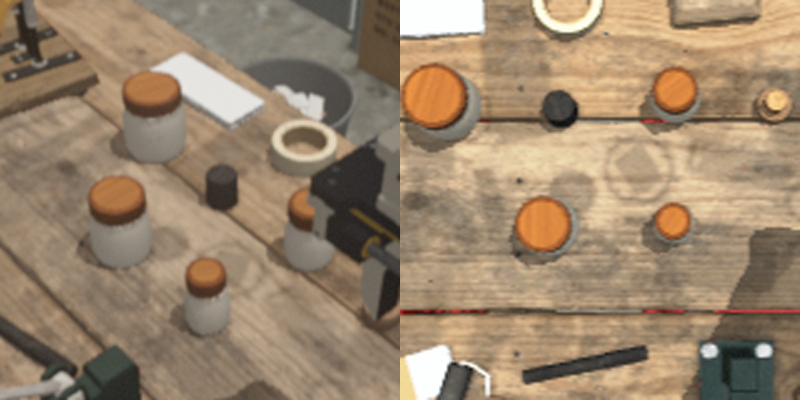

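All four jars are capped level, with the cap centres within 1 mm of the jar centres; the neck cap and bottle cork look undisturbed. Handing in.

```bash
python3 -c "
from bench import r
print(r.sign_off())"
```

```text
the job is handed in; nothing more can be done
None
```

All four stoppers are in the jars of their own size. I placed them largest, second largest, second smallest, smallest, and handed the job in at about 31 s of the 96 s allowed.

- **Fit:** In the last top view, each cap centre, read at its seated height, lies within about 1 mm of its jar's centre as measured at the start. The scene view shows the caps level and the jars upright.
- **Force and other objects:** The force readings I took while lowering the stoppers stayed under about 3 N. The neck cap and bottle cork look untouched, and the arm was clear of the jars at hand-in.
- **Partly checked:** In the last scene view the gripper partly hid the second-smallest jar. Its seating rests on the earlier scene view, taken before the last stopper was placed, and on the top view.
- **Disagreement:** At the start, stopper positions from the two cameras differed by about 3 mm. I used the top camera throughout. The scene camera gave no usable jar positions.
- **Slip:** On the largest jar I first took the wrong seating height for the stopper. I caught it before letting go and lowered the stopper to the right height.

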